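# Zero the paper thickness gauge and hold it up to be read

## Task

Get the dial thickness gauge ready to check paper: while it still sits in its stand, turn the round bezel until the zero mark on the dial is under the pointer, then take the gauge by its upright fin and draw it straight up out of the stand. Raise it at least 20 cm above the desk and tip it about 45 degrees so that the dial faces back towards the robot, with the bezel still at zero, and finish while holding it there, still and gripped: do not put it down or let go. Leave the other things on the desk where they are.

Things in the scene. Friction and masses are not known exactly. Their poses are not given: they have to be found in the camera images.
- stand: Fixed stand. Dark steel foot 84 x 160 x 10 mm, y = -45 to +115 mm in its frame; on it a grey socket block 44 x 44 mm, top 60 mm above the desk, with a socket 20 x 24 mm, 47 mm deep, and a rest post 20 mm high at y = +70 mm. Origin: on the desk under the socket's centre; x points roughly away from the robot, y roughly to its left, z up.
- gauge: Loose dial thickness gauge, about 0.25 kg, standing in the stand, axes parallel to the stand's. Origin: on its stem's axis at the shoulder that sits on the socket block (60 mm above the desk, over the stand's origin). Flat bar 26 mm wide (x), y = -18 to +96 mm, z = 0 to 14 mm, with the grip fin above the stem and the dial, facing +z, at y = +70 mm. A jaw hangs under the dial to z = -39 mm.
- stem_foot (a point): Lower end of the gauge's stem, 45 mm below the gauge's origin, same axes. The stem is 18 x 22 mm with 1 mm clearance all round in the socket: lift 50 mm straight up to be clear. To tip the dial towards the robot, turn the gauge about its own y axis so that its +z, upright at the start, leans towards -x.
- grip (a point): Middle of the black grip fin, 33 mm above the gauge's origin, same axes. The fin is 14 mm thick along the gauge's x (the direction to pinch), 34 mm long along its y, and rises 33 mm above the bar (top 47 mm above the gauge's origin).
- dial (a point): Point on the dial's axis at mid-height of the bezel: 70 mm along the gauge's +y from the stem's axis, 35 mm above its origin, same axes. The bezel is a knurled black ring 48 mm across (50 over the knurls), 16.5 mm high (z = 26 to 43 mm over the gauge's origin); below it is a fixed neck 42 mm across and 12 mm high, then the bar.
- bezel (a joint): Angle of the bezel on the gauge in rad: 0 with the zero mark under the pointer, positive when turned counter-clockwise as seen looking at the dial (from above in the stand). Starts between 0.45 and 1.25, so it must be turned clockwise. Stays where it is left (friction about 0.05 N m); stops at -1.6 and 1.6.
- zero_mark (a point): The zero mark: the one broad black bar, 8 x 5 mm, near the dial's rim, which turns with the bezel, 17 mm from the dial's axis; the other graduations are thin lines. The pointer is a thin black needle fixed to the gauge, pointing from the dial's centre along the gauge's +x.
- facing (a point): Not a thing, only a direction, at a fixed point in the air over the desk: its z axis points halfway between straight up and straight back towards the robot (-x). At the end the gauge's own z axis (the way the dial faces) should point this way.
- clip_box: Bystander: open clear box of paper clips, 38 x 56 x 16 mm, origin under its centre.
- stapler: Bystander: red and black stapler, 36 x 152 x 41 mm, origin under its centre.
- calculator: Bystander: desk calculator, 135 x 82 x 14 mm, origin under its centre.
- binder_clip: Bystander: black binder clip, 32 x 52 x 14 mm, origin under its centre.
There are look-alikes about, which are no part of the job. Leave any purple look-alike of the gauge alone.

How it is judged:
On the way, in this order (a step that is already met when the one before it is completed fails the run):
1. the bezel is turned to zero while the gauge still sits in its stand (value of joint bezel between -0.12 and 0.12 rad and z of gauge in the frame of stand below 0.07 m), for 0.2 s.
2. the gauge is drawn up out of the socket, about upright, with the bezel still at zero (value of joint bezel between -0.12 and 0.12 rad and z of gauge in the frame of stand above 0.106 m and angle between gauge's own z axis and vertical below 0.45 rad).
3. the gauge is raised and tipped so that the dial faces the robot (value of joint bezel between -0.12 and 0.12 rad and angle between gauge's own z axis and vertical between 0.5 and 1.1 rad and angle between the z axis of gauge and the z axis of facing, either way round below 0.6 rad and height (world z) of gauge above 0.18 m), for 0.2 s.
At the end, for the whole second after the job is handed in: Held still in the fingers, not touching the stand; the gauge's origin over 0.18 m above the desk; its dial axis 0.5 to 1.1 rad from vertical and within 0.6 rad of the 45 degree direction back towards the robot; the bezel within 0.12 rad of zero (all of step 3 and contact force between the fingers and gauge above 1 N and contact force between gauge and stand below 0.1 N and linear speed of gauge below 0.03 m/s and angular speed of gauge below 0.15 rad/s); the arm keeps its last pose, push and grip.
It fails at once if a bystander (clip box) is moved more than 3 cm (distance of clip_box from where it was at the start of the episode above 0.03 m).
It fails at once if a bystander (stapler) is moved more than 3 cm (distance of stapler from where it was at the start of the episode above 0.03 m).
It fails at once if a bystander (calculator) is moved more than 3 cm (distance of calculator from where it was at the start of the episode above 0.03 m).
It fails at once if a bystander (binder clip) is moved more than 3 cm (distance of binder_clip from where it was at the start of the episode above 0.03 m).
It also fails if it takes over 42 s, if anything falls off the work surface, if the arm or the gripper's body presses on something with over 40 N, if the wrist force passes 120 N, or if a joint passes its speed limit or range.

## Robot

A 6-joint arm with a two-finger parallel gripper is mounted at the origin on a cart in front of the work surface, level with it; the furniture and walls round the work are solid. World frame = base frame: x ahead of the robot, y to its left, z up, the work surface at z = 0. Lengths are in m, angles in rad, forces in N, time in s.
With the tool pointing down it reaches from about 0.25 to 0.775 m from the base axis. Payload 4 kg.
Tool frame: the origin (TCP) lies between the finger pads; the fingertips stand 11 mm ahead of it and the grasp point (between the pads) lies 8 mm behind it; x points along the fingers, y is the direction in which the jaws open and shut, and the axes are right-handed (so a half turn about x gives the same grasp; the last joint's range is limited). The gripper opens to 85 mm and grips with 20 to 120 N. Pads are 22 mm wide; open, the fingers measure 114 mm over their backs; the gripper's body (76 mm by 85 mm) begins 54 mm behind the grasp point. The pads swing forward as they close: fully open they stand 13 mm farther back than shut.
Start: joints at [1.22, 0.087, 1.371, -0, 1.684, -0.103], TCP at [0.135, 0.533, 0.205] pointing down, gripper open.
Joint ranges: [-3.1, 3.1], [-0.76, 2.03], [0.27, 2.55], [-1.08, 4.22], [0.17, 2.65], [-2.57, 2.57]. Speed limits (rad/s): [2.79, 2.79, 3.14, 3.14, 3.14, 3.14].

## Interface

Orientations are given as a 3x3 rotation matrix whose columns are the frame's x, y, z axes.
In Python, from station import monitor, optics, job gives the robot as it stands.
- The arm moves only by the shell command python3 -m handwheel 'ROWS' [FORCE]. ROWS is a JSON object of lists of equal length, an entry for each row: "hand": the gripper's target within -1 to 1 (shut at 1, half-way at 0, fully open at -1); "slide": the shift along the tool's x, y, z in cm, a list of three; "dr": the turn, a rotation vector about the tool's x, y, z in rad, a list of three. A call has exactly 10 rows; each row is the pose to reach, as a shift and turn from the pose commanded when the call began, along the tool's axes at that moment; what a row does not reach only later rows make up. A row lasts 1/12 s, in which the tool goes at most 41.7 mm and 7.16 degrees, less where a joint would pass 70% of its speed; a pose out of reach is approached as far as the arm can. A call with a gripper value outside its range is refused whole. The fingers move at their own pace and stop on an object; FORCE is the grip in N (left out, the last holds). Time passes only in rows, so rows that repeat a pose let the fingers close, or fill a call up. It gives the time, the measured TCP pose, the force and the opening at its end, in the units of the state.
- monitor.get_state(): the state, without advancing time (a new reading comes with each control period).
- optics.capture(name): name is "side" or "top"; returns a dict with "image" (420x560x3 uint8, red, green, blue), "fx", "fy", "cx", "cy" (pixels), "k1" (the pictures are not rectified: a ray, as slopes to the right and down, at radius r is drawn at 1 + k1 r^2 times it, then the intrinsics apply), "xyz" and "attitude" of the camera in the world. Camera axes: x right, y down, z forward; pixel columns grow to the right and rows downward; lengths in m; the calibration is good to about 2 mm. A picture is of the moment at which its call begins. There is no depth.
- job.sign_off(): hands the job in, once; it reports no verdict.
The state is a dict: "t": time; "joints": joint angles; "qd": joint speeds; "tau": joint torques, N m; "position": TCP position; "tool_rot": TCP orientation; "ft_force": force on the tool from outside, world axes, zero at the start; "moment": the same for the moment, N m; "width": finger opening in m.
Only numpy, scipy, OpenCV 4.12 (cv2) and the standard library are available. Lean on these libraries where they do the work, as an engineer would, in place of code of your own. Each camera call takes 0.05 s, during which the arm holds its last target.

## Working session

There is one attempt and no reset: what is moved stays moved. The work goes in short steps, Python scripts to look and compute and a shell command to move; the robot and the scene stay as the last step left them, time stands still between calls to the robot, and variables do not carry over. Pictures are saved under pics/ and viewed, and the job is handed in when it is done.

```bash
ls; mkdir -p pics
python3 - <<'E'
from station import monitor, optics, job
import cv2
s=monitor.get_state()
for k,v in s.items(): print(k,v)
for n in("side","top"):
    c=optics.capture(n); cv2.imwrite(f"pics/{n}0.png",c["image"][:,:,::-1])
    print(n,{k:v for k,v in c.items() if k!="image"})
E
```

```text
pics
t 0.0
joints [ 1.21990931e+00  8.79315526e-02  1.37222716e+00 -1.34569647e-05
  1.68357896e+00 -1.03103820e-01]
qd [-2.64666362e-05  1.31015331e-03 -2.04215359e-04 -1.48796300e-03
  7.76086316e-04  1.10107727e-03]
tau [-4.21821214e-04 -3.51856971e+01 -3.13274682e+01 -1.61761591e-04
  1.07091255e-02  2.20431212e-05]
position [0.13471612 0.53269265 0.20426573]
tool_rot [[-7.24753964e-04  2.45256147e-01  9.69458043e-01]
 [-2.01891896e-03  9.69455963e-01 -2.45257130e-01]
 [-9.99997699e-01 -2.13500831e-03 -2.07464766e-04]]
ft_force [-0.24198    -0.03820167 -0.60153391]
moment [-0.02195092 -0.03038259 -0.02726954]
width 0.08548575199832985
side {'fx': 532.4368003138084, 'fy': 532.4368003138084, 'cx': 276.10564867806625, 'cy': 213.35418770442394, 'k1': 0.05278145087931211, 'xyz': array([ 0.07640487, -0.37488125,  1.26988414]), 'attitude': array([[ 0.79689879, -0.52561009,  0.29780255],
       [-0.60410178, -0.69631451,  0.38756567],
       [ 0.00365581, -0.48875366, -0.87241418]])}
top {'fx': 527.0496161549198, 'fy': 527.0496161549198, 'cx': 281.3761701228409, 'cy': 209.0908411462831, 'k1': -0.12950336118868033, 'xyz': array([0.22861262, 0.08846561, 1.36927615]), 'attitude': array([[-0.02647129, -0.98338934,  0.17956804],
       [-0.99949416,  0.02920404,  0.01259157],
       [-0.01762652, -0.17914389, -0.98366497]])}
```

View pics/top0.png

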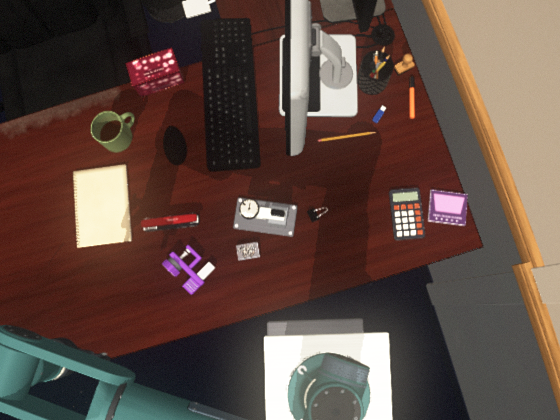

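View pics/side0.png

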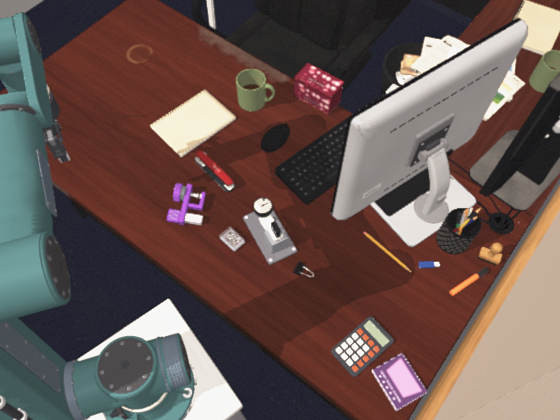

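The top view shows the stand at about (265,216), with the dial at (249,209) and the fin near (278,213). The clip box is at (248,251), the stapler at (171,222), the binder clip at (318,213) and the purple look-alike at (188,268). I'll zoom in on the gauge.

Run:
```python
import cv2
a=cv2.imread("pics/top0.png")[185:250,220:310]; cv2.imwrite("pics/zt0.png",cv2.resize(a,None,fx=8.5,fy=8.5,interpolation=cv2.INTER_CUBIC))
a=cv2.imread("pics/side0.png")[190:270,225:315]; cv2.imwrite("pics/zs0.png",cv2.resize(a,None,fx=7,fy=7,interpolation=cv2.INTER_CUBIC))
```

```text
(no output)
```

View pics/zt0.png

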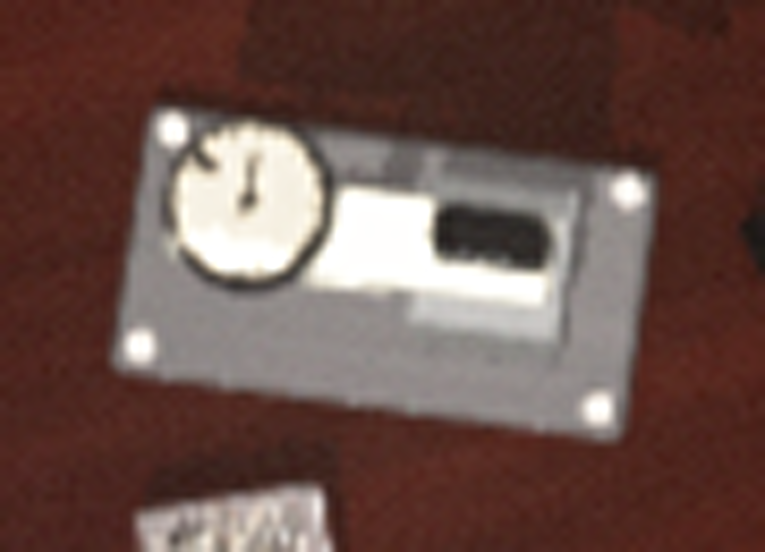

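View pics/zs0.png

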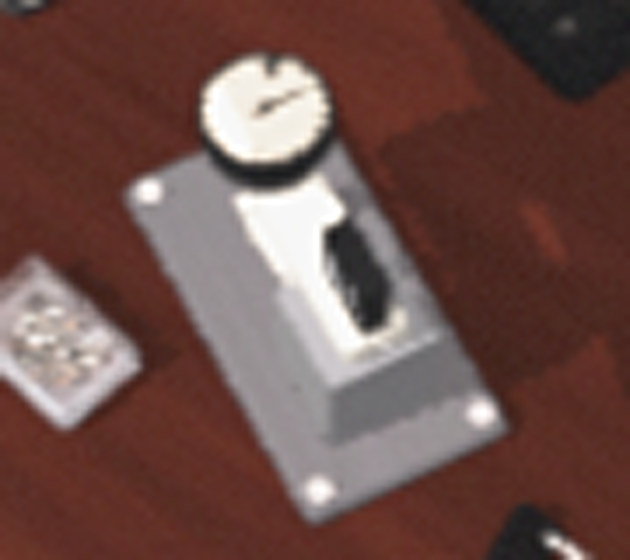

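```bash
cat > h.py <<'E'
import numpy as np, cv2
from station import monitor, optics, job
def ray(c,u,v):
    K=np.array([[c["fx"],0,c["cx"]],[0,c["fy"],c["cy"]],[0,0,1.]])
    p=cv2.undistortPoints(np.array([[[u,v]]],float),K,np.array([c["k1"],0,0,0,0]))[0,0]
    return np.array(c["xyz"]),np.array(c["attitude"])@np.array([p[0],p[1],1])
def onz(c,u,v,z):
    o,d=ray(c,u,v); return o+d*(z-o[2])/d[2]
def proj(c,P):
    K=np.array([[c["fx"],0,c["cx"]],[0,c["fy"],c["cy"]],[0,0,1.]]); R=np.array(c["attitude"]).T
    r=R@(np.array(P)-c["xyz"]); 
    return cv2.projectPoints(r.reshape(1,3),np.zeros(3),np.zeros(3),K,np.array([c["k1"],0,0,0,0]))[0].ravel()
E
python3 - <<'E'
from h import *
t=optics.capture("top"); s=optics.capture("side")
T=lambda x,y,z:onz(t,(x+.5)/8.5-.5+220,(y+.5)/8.5-.5+185,z)
S=lambda x,y,z:onz(s,(x+.5)/7-.5+225,(y+.5)/7-.5+190,z)
np.set_printoptions(precision=4,suppress=True)
ct=[T(*p,.01) for p in[(152,105),(655,172),(622,440),(115,372)]]
cs=[S(*p,.01) for p in[(508,428),(313,522),(125,192)]]
print(np.array(ct),np.mean(ct,0)); print(np.array(cs), (cs[0]+cs[2])/2)
for F,P in((T,dict(dial=(248,205,.103),zm=(207,157,.101),ndl=(253,153,.101),hub=(247,200,.101),fin=(493,236,.107))),(S,dict(dial=(266,108,.103),zm=(272,64,.101),ndl=(308,91,.101),hub=(266,107,.101),fin=(358,262,.107)))):
  for k,p in P.items(): print(k,F(*p))
  m=F(*P['zm'])-F(*P['dial']); n=F(*P['ndl'])-F(*P['hub']); print('ang',np.degrees(np.arctan2(m[1],m[0])),np.degrees(np.arctan2(n[1],n[0])),np.linalg.norm(m))
E
```

```text
[[0.5129 0.2209 0.01  ]
 [0.487  0.0656 0.01  ]
 [0.404  0.0783 0.01  ]
 [0.4294 0.2333 0.01  ]] [0.4583 0.1495 0.01  ]
[[0.4828 0.0627 0.01  ]
 [0.402  0.076  0.01  ]
 [0.4271 0.2306 0.01  ]] [0.4549 0.1467 0.01  ]
dial [0.4632 0.1845 0.103 ]
zm [0.478  0.1963 0.101 ]
ndl [0.4788 0.183  0.101 ]
hub [0.465  0.1849 0.101 ]
fin [0.4513 0.1141 0.107 ]
ang 38.53616451992846 -8.055110765275185 0.019056399879931074
dial [0.462  0.1835 0.103 ]
zm [0.4755 0.1981 0.101 ]
ndl [0.4791 0.181  0.101 ]
hub [0.4629 0.1848 0.101 ]
fin [0.4493 0.1115 0.107 ]
ang 47.312660800317545 -13.16414573391869 0.019932440259101365
```

```bash
cat >> h.py <<'E'
np.set_printoptions(precision=4,suppress=True)
YAW=np.radians(-9.4)
def zmark(c,g,z=.101,r0=11,r1=20.5):
    """white-face centroid as the dial centre, then dark-pixel polar centroid"""
    im=cv2.cvtColor(c["image"],cv2.COLOR_RGB2GRAY)
    u0,v0=proj(c,g); pts=[]
    for v in range(int(v0)-16,int(v0)+17):
        for u in range(int(u0)-16,int(u0)+17):
            p=onz(c,u,v,z); pts.append((p[0]-g[0],p[1]-g[1],float(im[v,u])))
    P=np.array(pts); d=np.hypot(P[:,0],P[:,1]); w=(P[:,2]>150)&(d<.024)
    cen=P[w,:2].mean(0)
    Q=P[:,:2]-cen; r=np.hypot(*Q.T); a=np.degrees(np.arctan2(Q[:,1],Q[:,0])-YAW)
    a=(a+180)%360-180
    out=[]
    for b in range(-180,180,10):
        m=(r>r0/1e3)&(r<r1/1e3-.003)&(abs((a-b+180)%360-180)<8)
        out.append((b,int(P[m,2].mean()) if m.any() else -1))
    dark=(r<.018)&(r>.0125)
    wt=np.clip(225-P[:,2],0,None)*dark
    return cen+g[:2],out,wt,a,r
E
python3 - <<'E'
from h import *
g=np.array([.4626,.1835,.101])
for n in("top","side"):
    c=optics.capture(n)
    cen,o,*_=zmark(c,g); print(n,cen); print(o)
s=monitor.get_state(); p=s["position"]; R=s["tool_rot"]
tg=np.array([.4626,.1833,.19]); print("slide cm",R.T@(tg-p)*100,"t",s["t"])
E
```

```text
top [0.464  0.1842]
[(-180, 254), (-170, 254), (-160, 254), (-150, 253), (-140, 251), (-130, 246), (-120, 243), (-110, 241), (-100, 241), (-90, 240), (-80, 238), (-70, 240), (-60, 240), (-50, 241), (-40, 241), (-30, 240), (-20, 242), (-10, 228), (0, 204), (10, 213), (20, 239), (30, 242), (40, 236), (50, 188), (60, 193), (70, 228), (80, 241), (90, 241), (100, 241), (110, 241), (120, 242), (130, 250), (140, 254), (150, 254), (160, 255), (170, 254)]
side [0.4614 0.1842]
[(-180, 248), (-170, 248), (-160, 248), (-150, 248), (-140, 245), (-130, 241), (-120, 236), (-110, 240), (-100, 239), (-90, 239), (-80, 239), (-70, 239), (-60, 239), (-50, 240), (-40, 239), (-30, 239), (-20, 241), (-10, 234), (0, 191), (10, 198), (20, 239), (30, 241), (40, 220), (50, 191), (60, 204), (70, 234), (80, 241), (90, 240), (100, 238), (110, 239), (120, 242), (130, 245), (140, 245), (150, 248), (160, 248), (170, 248)]
slide cm [  1.5145 -25.8652  40.3538] t 0.3
```

```bash
python3 -m handwheel '{"hand":[-1,-1,-1,-1,-1,-1,-1,-1,-1,-1],"slide":[[0,-1,1.6],[0,-3,4.8],[0.2,-5.2,8],[0.3,-7.4,11.5],[0.4,-9.6,15],[0.5,-11.8,18.5],[0.6,-14,22],[0.7,-16.2,25.4],[0.8,-18.4,28.7],[0.9,-20,31.2]],"dr":[[0.1,0,0],[0.2,0,0],[0.3,0,0],[0.4,0,0],[0.5,0,0],[0.6,0,0],[0.7,0,0],[0.8,0,0],[0.9,0,0],[1.0,0,0]]}'
cat >> h.py <<'E'
def go(tg,jaw=None):
    """print slide (cm) to world point, and turn about tool x to reach jaw world angle"""
    s=monitor.get_state(); p=s["position"]; R=s["tool_rot"]
    print("t",s["t"],"p",p,"slide",R.T@(np.array(tg)-p)*100,"jaw",np.arctan2(R[1,1],R[0,1]),"down",R[:,0],"w",s["width"],"F",s["ft_force"],"q",s["joints"])
    # level correction: rotvec in tool axes
    if jaw is not None:
        y=np.array([np.cos(jaw),np.sin(jaw),0]); x=np.array([0,0,-1.]); D=np.c_[x,y,np.cross(x,y)]
        from scipy.spatial.transform import Rotation as Ro
        print("dr",Ro.from_matrix(R.T@D).as_rotvec())
E
python3 -c "
from h import *
go([.4627,.1838,.15],np.radians(15.6))"
```

```text
t: 1.13
position: [0.3899, 0.2603, 0.1965]
tool_rot: [[0.001, 0.95, 0.311], [-0.0, 0.311, -0.95], [-1.0, 0.001, 0.001]]
ft_force: [0.5, 0.3, -0.4]
width: 0.0853
t 1.1333 p [0.3899 0.2603 0.1965] slide [4.6627 4.5356 9.5269] jaw 0.31610532143234404 down [ 0.001  -0.0005 -1.    ] w 0.0853110221771896 F [ 0.4506  0.3259 -0.4421] q [ 0.4682 -0.0936  1.5686 -0.0009  1.6659  0.152 ]
dr [ 0.0438  0.0007 -0.0008]
```

```bash
python3 -m handwheel '{"hand":[-1,-1,-1,-1,-1,-1,-1,-1,-1,-1],"slide":[[0.4,0.5,1.2],[1,1.3,2.8],[1.8,2.2,4.6],[2.6,3,6.4],[3.4,3.7,7.9],[4,4.2,8.9],[4.4,4.45,9.4],[4.6,4.5,9.5],[4.6,4.5,9.5],[4.6,4.5,9.5]],"dr":[[0.01,0,0],[0.02,0,0],[0.03,0,0],[0.04,0,0],[0.044,0,0],[0.044,0,0],[0.044,0,0],[0.044,0,0],[0.044,0,0],[0.044,0,0]]}'
python3 - <<'E'
from h import *
go([.4627,.1838,.090],np.radians(15.6))
for n in("top","side"):
    c=optics.capture(n); u,v=map(int,proj(c,[.46,.17,.1]))
    a=c["image"][v-50:v+40,u-50:u+50,::-1]; cv2.imwrite(f"pics/{n}1.png",cv2.resize(a,None,fx=6,fy=6,interpolation=cv2.INTER_CUBIC)); print(n,u-50,v-50)
E
```

```text
t: 1.97
position: [0.4608, 0.1876, 0.1507]
tool_rot: [[0.0, 0.961, 0.276], [0.001, 0.276, -0.961], [-1.0, 0.0, -0.001]]
ft_force: [-0.1, -0.3, 0.3]
width: 0.0852
t 1.9667 p [0.4608 0.1876 0.1507] slide [6.0707 0.0704 0.4226] jaw 0.2797885383876549 down [ 0.0001  0.0006 -1.    ] w 0.08518311162978104 F [-0.108  -0.3312  0.3469] q [ 0.2723 -0.0126  1.5823  0.0005  1.5716 -0.0075]
dr [ 0.0075 -0.0005 -0.0003]
top 204 159
side 215 159
```

View pics/side1.png

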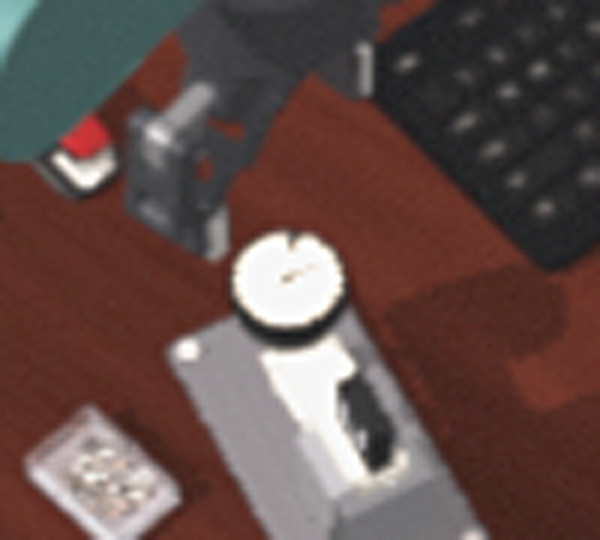

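View pics/top1.png

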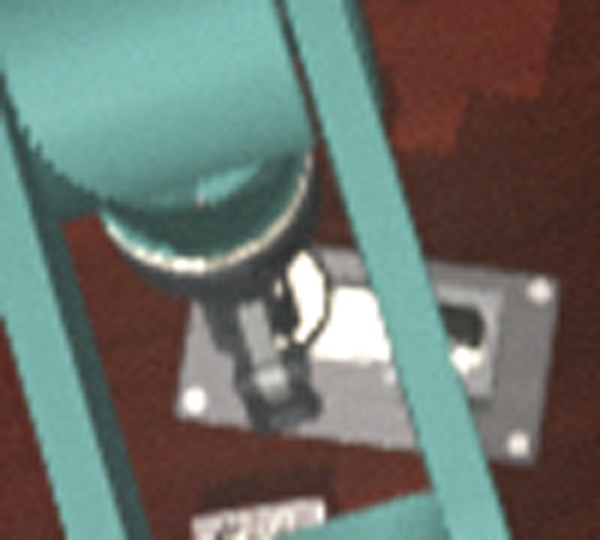

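Run:
```python
from h import *
s=monitor.get_state();p=s["position"];R=s["tool_rot"]
for n,o in(("side",(215,159)),("top",(204,159))):
    c=optics.capture(n)
    for d in(-.0426,0,.0426):
        for x in (-.002,.01): print(n,d,x,(proj(c,p+R@[x,d,0])-o+.5)*6)
    print((proj(c,[.4627,.1838,.103])-o+.5)*6)
```

```text
side -0.0426 -0.002 [213.5948 283.7613]
side -0.0426 0.01 [214.7561 298.5065]
side 0 -0.002 [277.955  211.6308]
side 0 0.01 [278.5902 226.7638]
side 0.0426 -0.002 [340.6841 141.3078]
side 0.0426 0.01 [340.8181 156.8075]
[289.3176 277.6621]
top -0.0426 -0.002 [284.8529 386.1339]
top -0.0426 0.01 [287.102  390.7852]
top 0 -0.002 [253.1758 283.821 ]
top 0 0.01 [255.7069 289.4094]
top 0.0426 -0.002 [221.9541 182.7828]
top 0.0426 0.01 [224.7573 189.2798]
[273.1163 302.149 ]
```

```bash
python3 -m handwheel '{"hand":[-1,-1,-1,-1,-1,-1,-1,-1,-1,-1],"slide":[[0.2,0.05,0.2],[0.7,0.07,0.4],[1.3,0.07,0.4],[2,0.07,0.4],[2.7,0.07,0.4],[3.2,0.07,0.4],[3.5,0.07,0.4],[3.5,0.07,0.4],[3.5,0.07,0.4],[3.5,0.07,0.4]],"dr":[[0,0,0],[0,0,0],[0,0,0],[0,0,0],[0,0,0],[0,0,0],[0,0,0],[0,0,0],[0,0,0],[0,0,0]]}'
python3 - <<'E'
from h import *
go([.4627,.1838,.090],np.radians(15.6))
s=monitor.get_state();p=s["position"];R=s["tool_rot"]
c=optics.capture("side"); u,v=map(int,proj(c,[.46,.17,.12])); 
a=np.ascontiguousarray(cv2.resize(c["image"][v-35:v+35,u-45:u+45,::-1],None,fx=8,fy=8,interpolation=cv2.INTER_CUBIC))
for d in(-.0426,.0426):
  for z in(-.011,.011):
    q=(proj(c,p+R@[-.002,d,z])-[u-45,v-35]+.5)*8
    cv2.circle(a,(int(q[0]),int(q[1])),3,(0,255,0),-1)
cv2.imwrite("pics/side2.png",a)
E
```

```text
t: 3.0
position: [0.4632, 0.1834, 0.1158]
tool_rot: [[0.001, 0.961, 0.275], [0.0, 0.275, -0.961], [-1.0, 0.001, -0.0]]
ft_force: [0.0, 0.3, -0.1]
width: 0.0852
t 3.0 p [0.4632 0.1834 0.1158] slide [ 2.575  -0.0391 -0.0474] jaw 0.279041089166528 down [ 0.0007  0.0003 -1.    ] w 0.08521707266388319 F [ 0.042   0.3286 -0.1435] q [ 0.2632  0.0069  1.6333  0.0001  1.5006 -0.0159]
dr [ 0.0068 -0.0001 -0.0007]
```

View pics/side2.png

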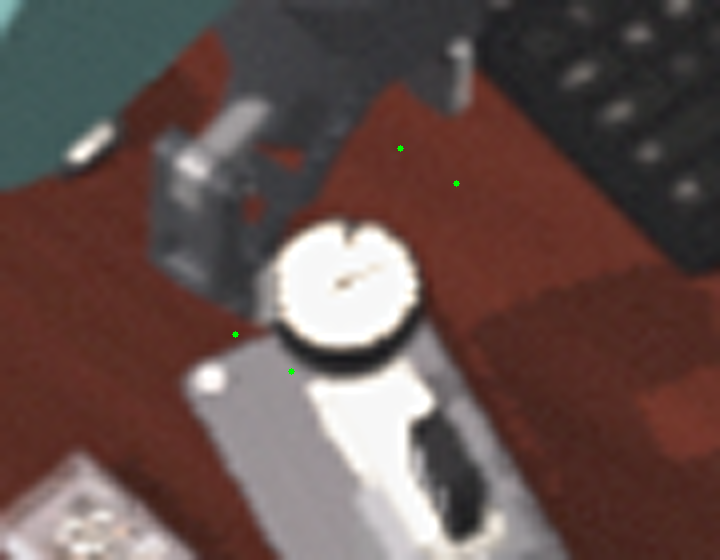

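Run:
```python
from h import *
s=monitor.get_state();p=s["position"];R=s["tool_rot"]
c=optics.capture("top"); u,v=map(int,proj(c,[.46,.17,.12])); 
a=np.ascontiguousarray(cv2.resize(c["image"][v-35:v+35,u-45:u+45,::-1],None,fx=8,fy=8,interpolation=cv2.INTER_CUBIC))
for d in(-.0426,.0426):
  for z in(-.011,.011):
   for x,col in((-.002,(0,255,0)),(-.03,(255,255,0))):
    q=(proj(c,p+R@[x,d,z])-[u-45,v-35]+.5)*8
    cv2.circle(a,(int(q[0]),int(q[1])),3,col,-1)
cv2.imwrite("pics/top2.png",a)
```

```text
(no output)
```

View pics/top2.png

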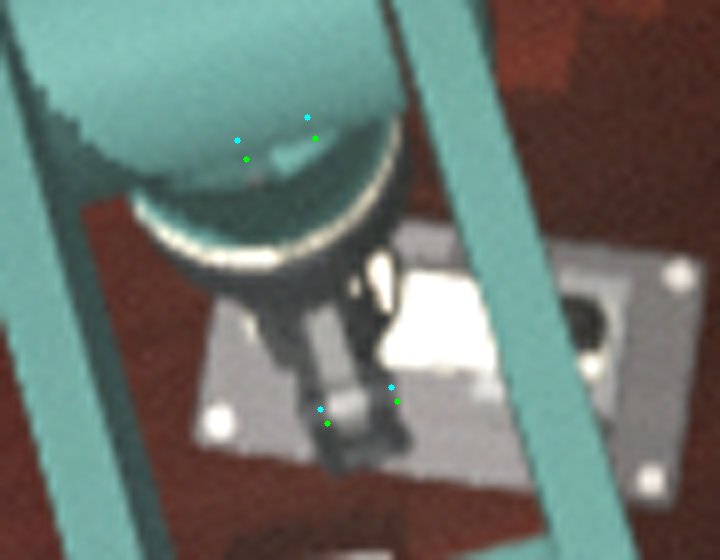

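```bash
python3 -m handwheel '{"hand":[-1,-1,-1,-1,-1,-1,-0.2,0.2,0.2,0.2],"slide":[[0.5,0,0],[1.1,-0.02,-0.04],[1.7,-0.02,-0.04],[2.2,-0.02,-0.04],[2.5,-0.02,-0.04],[2.5,-0.02,-0.04],[2.5,-0.02,-0.04],[2.5,-0.02,-0.04],[2.5,-0.02,-0.04],[2.5,-0.02,-0.04]],"dr":[[0,0,0],[0,0,0],[0,0,0],[0,0,0],[0,0,0],[0,0,0],[0,0,0],[0,0,0],[0,0,0],[0,0,0]]}' 25
python3 - <<'E'
from h import *
go([.4627,.1838,.090],np.radians(15.6))
s=monitor.get_state();p=s["position"];R=s["tool_rot"]
c=optics.capture("side"); u,v=map(int,proj(c,[.46,.17,.12])); 
a=np.ascontiguousarray(cv2.resize(c["image"][v-35:v+35,u-45:u+45,::-1],None,fx=8,fy=8,interpolation=cv2.INTER_CUBIC))
cv2.imwrite("pics/side3.png",a)
E
```

```text
t: 3.93
position: [0.4629, 0.1838, 0.0908]
tool_rot: [[0.001, 0.961, 0.275], [0.0, 0.275, -0.961], [-1.0, 0.001, -0.0]]
ft_force: [0.9, 0.1, 0.1]
width: 0.0388
t 3.9333 p [0.4629 0.1838 0.0908] slide [ 0.0818 -0.0196 -0.0085] jaw 0.27904415277548517 down [ 0.0008  0.0003 -1.    ] w 0.038753972020659444 F [0.865  0.0852 0.0968] q [ 0.264   0.0232  1.6679  0.0001  1.4496 -0.0151]
dr [ 0.0068 -0.     -0.0009]
```

View pics/side3.png

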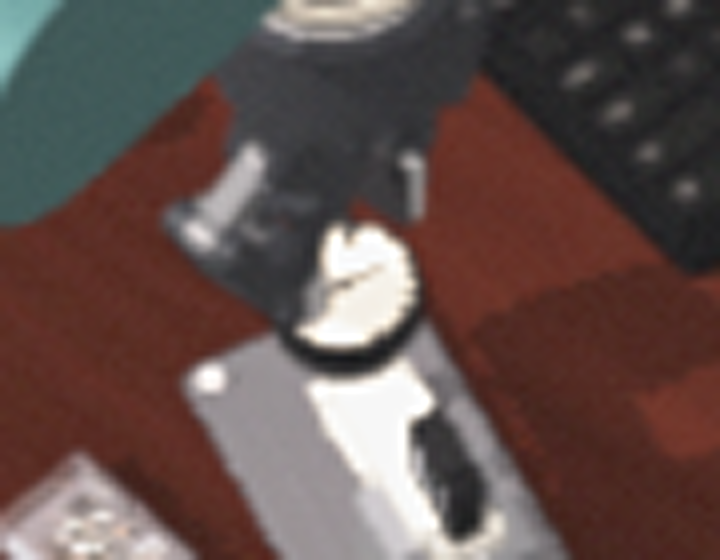

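```bash
python3 -m handwheel '{"hand":[-1,-1,-1,-1,-1,-1,-1,-1,-1,-1],"slide":[[0,0,0],[0,0,0],[0,0,0],[0,0,0],[0,0,0],[0.3,0,0],[0.7,0,0],[1.1,0,0],[1.5,0,0],[1.5,0,0]],"dr":[[0,0,0],[0,0,0],[0,0,0],[0,0,0],[0,0,0],[0,0,0],[0,0,0],[0,0,0],[0,0,0],[0,0,0]]}' 25
python3 - <<'E'
from h import *
go([.4627,.1838,.090],np.radians(15.6))
for n in("side","top"):
    c=optics.capture(n); u,v=map(int,proj(c,[.46,.17,.12])); 
    a=np.ascontiguousarray(cv2.resize(c["image"][v-35:v+35,u-45:u+45,::-1],None,fx=8,fy=8,interpolation=cv2.INTER_CUBIC))
    cv2.imwrite(f"pics/{n}4.png",a)
E
```

```text
t: 4.82
position: [0.4617, 0.1834, 0.0739]
tool_rot: [[-0.003, 0.961, 0.275], [-0.001, 0.275, -0.961], [-1.0, -0.003, -0.0]]
ft_force: [-0.3, -0.1, 0.4]
width: 0.0851
t 4.8167 p [0.4617 0.1834 0.0739] slide [-1.6069  0.1022 -0.0071] jaw 0.2789979791118152 down [-0.0025 -0.0006 -1.    ] w 0.08514392762303405 F [-0.2577 -0.1103  0.3534] q [ 0.264   0.0361  1.6897  0.0001  1.4183 -0.0151]
dr [ 0.0067 -0.0001  0.0026]
```

View pics/side4.png

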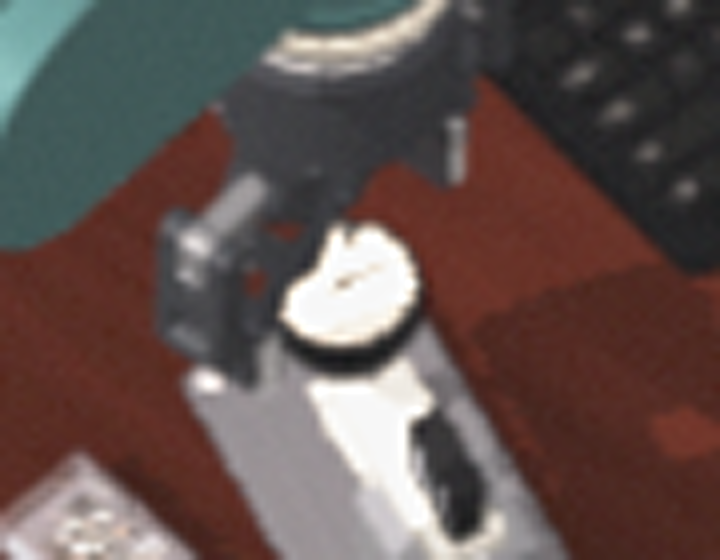

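View pics/top4.png

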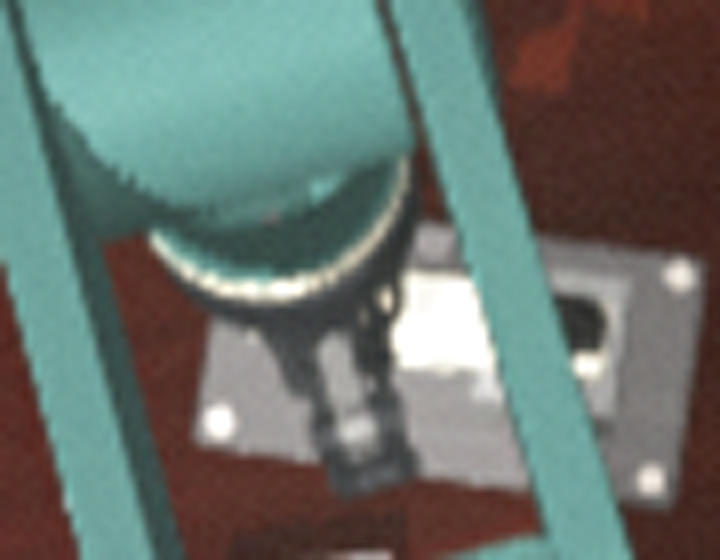

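Run:
```python
from h import *
s=monitor.get_state();p=s["position"];R=s["tool_rot"]
c=optics.capture("side"); u,v=map(int,proj(c,[.46,.17,.12]))
for x in(-.04,-.03,-.02,-.01,0,.011):
    print(x,[((proj(c,p+R@[x,d,z])-[u-45,v-35]+.5)*8).astype(int).tolist() for d,z in((-.057,.011),(-.0426,.011),(.0426,.011),(0.0426,-.011))])
```

```text
-0.04 [[260, 409], [288, 377], [453, 189], [398, 154]]
-0.03 [[261, 425], [289, 392], [453, 206], [398, 170]]
-0.02 [[262, 440], [290, 408], [453, 222], [399, 187]]
-0.01 [[263, 455], [291, 423], [453, 238], [399, 203]]
0 [[264, 470], [292, 438], [453, 253], [399, 219]]
0.011 [[265, 486], [293, 454], [453, 270], [399, 236]]
```

```bash
python3 -m handwheel '{"hand":[-1,-1,-1,-1,-1,-1,-1,-1,-1,-1],"slide":[[0.2,0.05,0],[0.5,0.1,0],[0.9,0.1,0],[1.3,0.1,0],[1.7,0.1,0],[2.1,0.1,0],[2.4,0.1,0],[2.4,0.1,0],[2.4,0.1,0],[2.4,0.1,0]],"dr":[[0,0,0],[0,0,0],[0,0,0],[0,0,0],[0,0,0],[0,0,0],[0,0,0],[0,0,0],[0,0,0],[0,0,0]]}' 25
cat >> h.py <<'E'
def snap(n,name,P=[.46,.17,.12],f=8,hw=45,hh=35):
    c=optics.capture(n); u,v=map(int,proj(c,P))
    cv2.imwrite(f"pics/{name}.png",cv2.resize(c["image"][v-hh:v+hh,u-hw:u+hw,::-1],None,fx=f,fy=f,interpolation=cv2.INTER_CUBIC))
E
python3 - <<'E'
from h import *
go([.4627,.1838,.048],np.radians(15.6)); snap("side","side5")
E
```

```text
t: 5.8
position: [0.4637, 0.184, 0.0516]
tool_rot: [[0.0, 0.961, 0.275], [0.0, 0.275, -0.961], [-1.0, 0.0, -0.0]]
ft_force: [-0.4, -0.6, 1.5]
width: 0.0859
t 5.8 p [0.4637 0.184  0.0516] slide [ 0.3563 -0.1056 -0.0096] jaw 0.2789469033610205 down [ 0.0003  0.0002 -1.    ] w 0.08586855841397154 F [-0.3599 -0.6132  1.5387] q [ 0.2639  0.0579  1.7142  0.0001  1.3692 -0.015 ]
dr [ 0.0067 -0.0001 -0.0004]
```

View pics/side5.png

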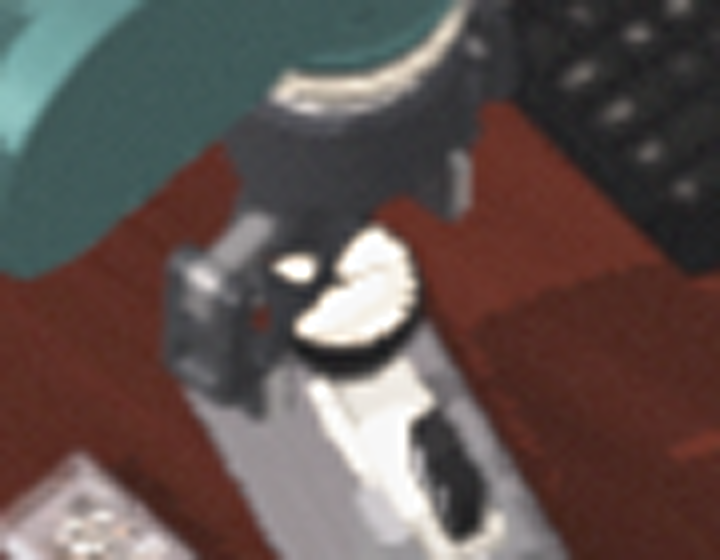

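```bash
python3 -m handwheel '{"hand":[-0.6,-0.4,-0.2,-0.1,0,0.1,0.2,0.2,0.2,0.2],"slide":[[0,-0.1,0],[0,-0.1,0],[0,-0.1,0],[0,-0.1,0],[0,-0.1,0],[0,-0.1,0],[0,-0.1,0],[0,-0.1,0],[0,-0.1,0],[0,-0.1,0]],"dr":[[0,0,0],[0,0,0],[0,0,0],[0,0,0],[0,0,0],[0,0,0],[0,0,0],[0,0,0],[0,0,0],[0,0,0]]}' 25
python3 - <<'E'
from h import *
go([.4627,.1838,.048],np.radians(15.6)); snap("side","side6"); snap("top","top6")
E
```

```text
t: 6.68
position: [0.4628, 0.1838, 0.0517]
tool_rot: [[0.0, 0.961, 0.275], [0.0, 0.275, -0.961], [-1.0, 0.001, -0.0]]
ft_force: [-1.4, -0.9, 2.2]
width: 0.0472
t 6.6833 p [0.4628 0.1838 0.0517] slide [ 0.3733 -0.0087 -0.0057] jaw 0.27893074644619126 down [ 0.0005  0.0003 -1.    ] w 0.04723453470293603 F [-1.4331 -0.8749  2.2093] q [ 0.264   0.0555  1.7164  0.0002  1.3692 -0.015 ]
dr [ 0.0067 -0.0002 -0.0006]
```

View pics/side6.png

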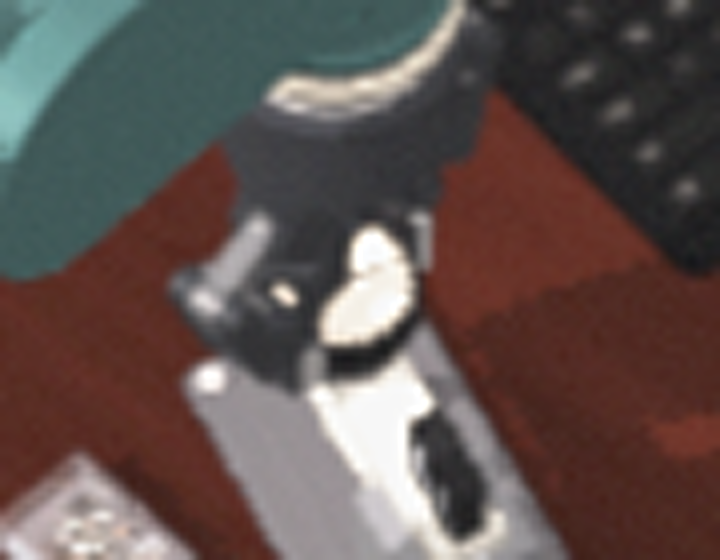

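```bash
python3 -m handwheel '{"hand":[0.4,0.4,0.4,0.4,0.4,0.4,0.4,0.4,0.4,0.4],"slide":[[0,0,0],[0,0,0],[0,0,0],[0,0,0],[0,0,0],[0,0,0],[0,0,0],[0,0,0],[0,0,0],[0,0,0]],"dr":[[0,0,0],[0.08,0,0],[0.19,0,0],[0.3,0,0],[0.41,0,0],[0.52,0,0],[0.63,0,0],[0.74,0,0],[0.82,0,0],[0.87,0,0]]}' 30
python3 - <<'E'
from h import *
go([.4627,.1838,.048],np.radians(15.6)-.87); snap("side","side7"); snap("top","top7")
E
```

```text
t: 7.62
position: [0.4633, 0.1837, 0.0518]
tool_rot: [[0.002, 0.829, -0.56], [0.0, -0.56, -0.829], [-1.0, 0.001, -0.001]]
ft_force: [1.3, -0.1, 3.4]
width: 0.0467
t 7.6167 p [0.4633 0.1837 0.0518] slide [ 0.3775 -0.0508  0.0243] jaw -0.5942647170064986 down [ 0.0016  0.0002 -1.    ] w 0.046721290898485826 F [ 1.3177 -0.1404  3.3632] q [ 0.2639  0.0556  1.7162 -0.0003  1.3683  0.8582]
dr [ 0.0035 -0.001  -0.0012]
```

View pics/side7.png

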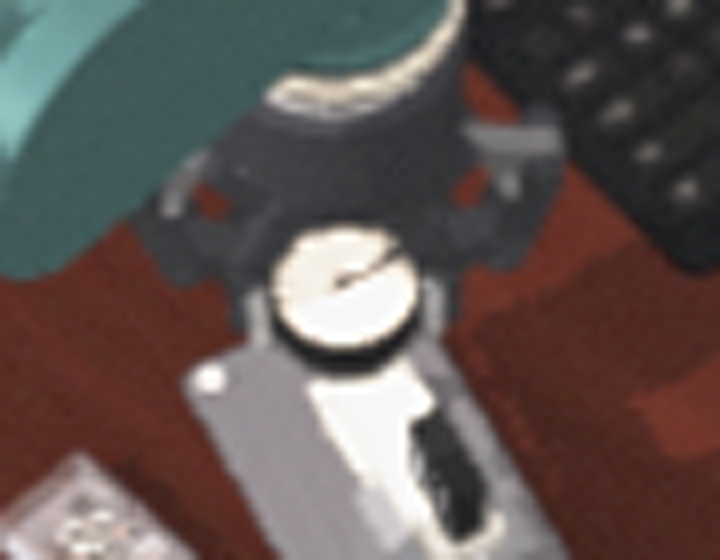

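View pics/top7.png

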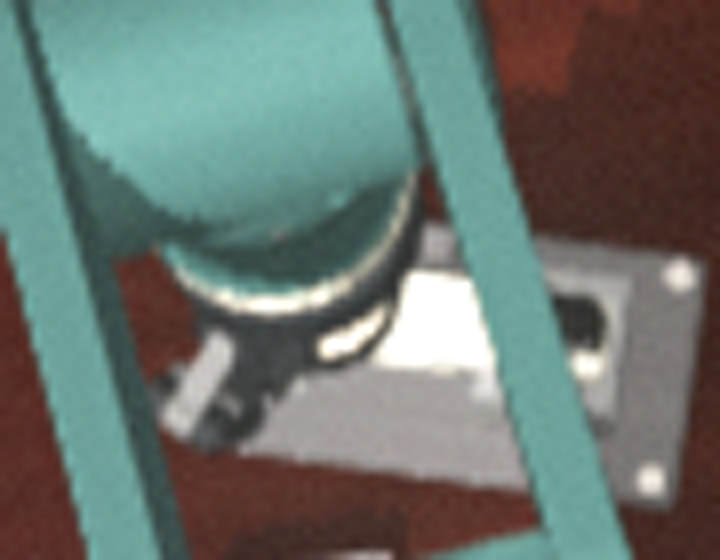

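Run:
```python
from h import *
c=optics.capture("side")
for g in([.462,.1835,.101],[.4626,.1842,.101],[.4614,.1842,.101]):
  g=np.array(g)
  cen,o,wt,a,r=zmark(c,g); print(cen,[x for x in o if -40<=x[0]<=60])
  for r0,r1 in((.004,.010),(.0125,.018),(.014,.02)):
    im=None
    P=wt; 
  # dark weighted angle in rings
  G=cv2.cvtColor(c["image"],cv2.COLOR_RGB2GRAY); u0,v0=map(int,proj(c,g))
  for r0,r1 in((.004,.010),(.012,.018),(.014,.0195)):
    W=0;A=0
    for v in range(v0-16,v0+17):
      for u in range(u0-16,u0+17):
        p=onz(c,u,v,.101)[:2]-g[:2]; rr=np.hypot(*p); an=np.degrees(np.arctan2(p[1],p[0])-YAW)
        if r0<rr<r1 and abs(an)<35: w=max(0,215-float(G[v,u])); W+=w;A+=w*an
    print(r0,A/max(W,1),W)
```

```text
[0.4614 0.1835] [(-40, 248), (-30, 248), (-20, 247), (-10, 245), (0, 215), (10, 175), (20, 201), (30, 241), (40, 242), (50, 241), (60, 241)]
0.004 14.589257180822727 75.0
0.012 9.087028581329186 165.0
0.014 10.580174165880587 275.0
[0.4614 0.1835] [(-40, 248), (-30, 248), (-20, 247), (-10, 245), (0, 215), (10, 175), (20, 201), (30, 241), (40, 242), (50, 241), (60, 241)]
0.004 8.096292950418462 75.0
0.012 6.390725377215121 165.0
0.014 8.270850305710772 275.0
[0.4614 0.1835] [(-40, 248), (-30, 248), (-20, 247), (-10, 245), (0, 215), (10, 175), (20, 201), (30, 241), (40, 242), (50, 241), (60, 241)]
0.004 8.137901700671916 75.0
0.012 6.622024455879078 165.0
0.014 10.10871501366768 214.0
```

```bash
python3 -m handwheel '{"hand":[-1,-1,-1,-1,-1,-1,-1,-1,-1,-1],"slide":[[0,0,0],[0,0,0],[0,0,0],[0,0,0],[0,0,0],[0,0,0],[0,0,0],[0,0,0],[0,0,0],[0,0,0]],"dr":[[0,0,0],[0,0,0],[0,0,0],[0,0,0],[0,0,0],[0,0,0],[0,0,0],[0,0,0],[0,0,0],[0,0,0]]}' 30
python3 - <<'E'
from h import *
go([.4627,.1838,.048],np.radians(15.6)-.87); snap("side","side8",P=[.4627,.1838,.101],f=20,hw=15,hh=14)
a=cv2.imread("pics/side0.png"); c=optics.capture("side"); u,v=map(int,proj(c,[.4627,.1838,.101]))
cv2.imwrite("pics/side0z.png",cv2.resize(a[v-14:v+14,u-15:u+15],None,fx=20,fy=20,interpolation=cv2.INTER_CUBIC))
q=cv2.hconcat([cv2.imread("pics/side0z.png")[::1],cv2.imread("pics/side8.png")]); cv2.imwrite("pics/cmp8.png",cv2.resize(q,(800,374)))
E
```

```text
t: 8.6
position: [0.4626, 0.1837, 0.0514]
tool_rot: [[0.0, 0.83, -0.557], [0.0, -0.557, -0.83], [-1.0, -0.0, -0.0]]
ft_force: [-0.0, 0.1, 0.4]
width: 0.0856
t 8.6 p [0.4626 0.1837 0.0514] slide [ 0.3421  0.0002 -0.0142] jaw -0.5909605358424443 down [ 0.      0.0001 -1.    ] w 0.08563560336006122 F [-0.0108  0.12    0.4032] q [0.264  0.0557 1.7168 0.0001 1.3691 0.8549]
dr [ 0.0068 -0.0001  0.    ]
```

View pics/cmp8.png

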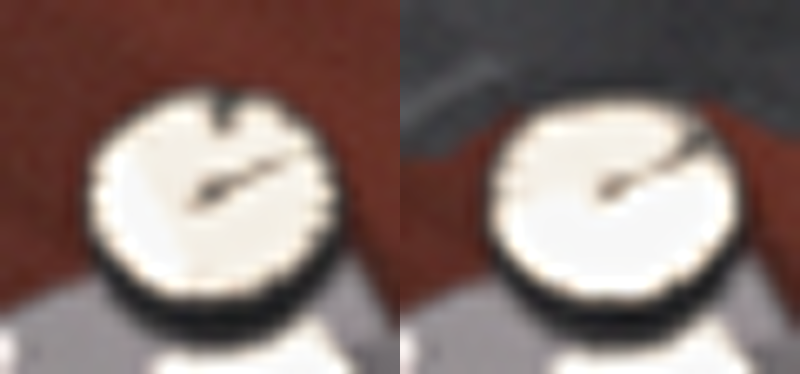

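Run:
```python
from h import *
c=optics.capture("side"); u,v=map(int,proj(c,[.4627,.1838,.101]))
F=lambda x,y:onz(c,(x+.5)/13.33-.5+u-15,(y+.5)/13.36-.5+v-14,.101)
an=lambda a,b:np.degrees(np.arctan2(*(b-a)[1::-1])-YAW)
tail,hub,tip=F(190,205),F(212,190),F(288,157)
m,h2=F(290,145),F(212,188)
print(hub,tail,tip,m); print("needle",an(tail,tip),an(hub,tip),"mark",an(hub,m),an(h2,m),np.hypot(*(m-hub)[:2]))
# dark-weighted centroids using two images
import itertools
for nm in("side0",):
    pass
im0=cv2.cvtColor(cv2.imread("pics/side0.png"),cv2.COLOR_BGR2GRAY); im1=cv2.cvtColor(c["image"],cv2.COLOR_RGB2GRAY)
for nm,im in(("0",im0),("1",im1)):
    for r0,r1 in((.005,.0115),(.0125,.019)):
        S=np.zeros(3);W=0
        for vv,uu in itertools.product(range(v-14,v+14),range(u-15,u+15)):
            p=onz(c,uu,vv,.101); d=p-hub; r=np.hypot(*d[:2]); a=np.degrees(np.arctan2(d[1],d[0])-YAW)
            if r0<r<r1 and abs(a-3)<26: w=max(0,225-float(im[vv,uu])); S+=w*p; W+=w
        print(nm,r0,an(hub,S/W),W)
```

```text
[0.4628 0.1852 0.101 ] [0.4575 0.1851 0.101 ] [0.4787 0.1823 0.101 ] [0.4806 0.1842 0.101 ]
needle 1.9767582104425865 -0.9017977786957637 mark 6.202194125844168 5.004226222603016 0.017826313681835827
0 0.005 -1.7325958248549957 123.0
0 0.0125 -2.7995768997853685 61.0
1 0.005 2.974383241373113 51.0
1 0.0125 4.740524054665495 390.0
```

```bash
python3 -m handwheel '{"hand":[-0.5,-0.2,0,0.2,0.4,0.4,0.4,0.4,0.4,0.4],"slide":[[0,0,0],[0,0,0],[0,0,0],[0,0,0],[0,0,0],[0,0,0],[0,0,0],[0,0,0],[0,0,0],[0,0,0]],"dr":[[0,0,0],[0,0,0],[0,0,0],[0,0,0],[0,0,0],[0,0,0],[0.03,0,0],[0.06,0,0],[0.1,0,0],[0.1,0,0]]}' 30
python3 -m handwheel '{"hand":[0.4,-0.2,-1,-1,-1,-1,-1,-1,-1,-1],"slide":[[0,0,0],[0,0,0],[0,0,0],[0,0,0],[0,0,0],[0,0,0],[0,0,0],[0,0,0],[0,0,0],[0,0,0]],"dr":[[0,0,0],[0,0,0],[0,0,0],[0,0,0],[0,0,0],[0,0,0],[0,0,0],[0,0,0],[0,0,0],[0,0,0]]}' 30
python3 - <<'E'
from h import *
import itertools
go([.4627,.1838,.048],np.radians(15.6)-.97); snap("side","side9",P=[.4627,.1838,.101],f=20,hw=15,hh=14)
c=optics.capture("side"); u,v=map(int,proj(c,[.4627,.1838,.101]))
hub=np.array([.4628,.1852,.101]); im=cv2.cvtColor(c["image"],cv2.COLOR_RGB2GRAY)
an=lambda a,b:np.degrees(np.arctan2(*(b-a)[1::-1])-YAW)
for r0,r1 in((.005,.0115),(.0125,.019)):
        S=np.zeros(3);W=0
        for vv,uu in itertools.product(range(v-14,v+14),range(u-15,u+15)):
            p=onz(c,uu,vv,.101); d=p-hub; r=np.hypot(*d[:2]); a=np.degrees(np.arctan2(d[1],d[0])-YAW)
            if r0<r<r1 and abs(a-3)<26: w=max(0,225-float(im[vv,uu])); S+=w*p; W+=w
        print(r0,an(hub,S/W),W)
E
```

```text
t: 9.58
position: [0.4627, 0.1837, 0.0516]
tool_rot: [[0.0, 0.77, -0.638], [0.0, -0.638, -0.77], [-1.0, 0.0, -0.0]]
ft_force: [-0.6, -0.2, 1.4]
width: 0.0472
t: 10.42
position: [0.4626, 0.1837, 0.0514]
tool_rot: [[0.0, 0.771, -0.637], [0.0, -0.637, -0.771], [-1.0, -0.0, -0.0]]
ft_force: [0.2, 0.3, 0.2]
width: 0.0851
t 10.4167 p [0.4626 0.1837 0.0514] slide [ 0.3419 -0.003  -0.0132] jaw -0.6910051879010629 down [ 0.      0.0001 -1.    ] w 0.08511890096390576 F [0.1561 0.2592 0.1521] q [0.2639 0.0558 1.7167 0.0001 1.3691 0.9549]
dr [ 0.0067 -0.0001  0.    ]
0.005 3.543798025907762 39.0
0.0125 -0.3664309053264209 332.0
```

View pics/side9.png

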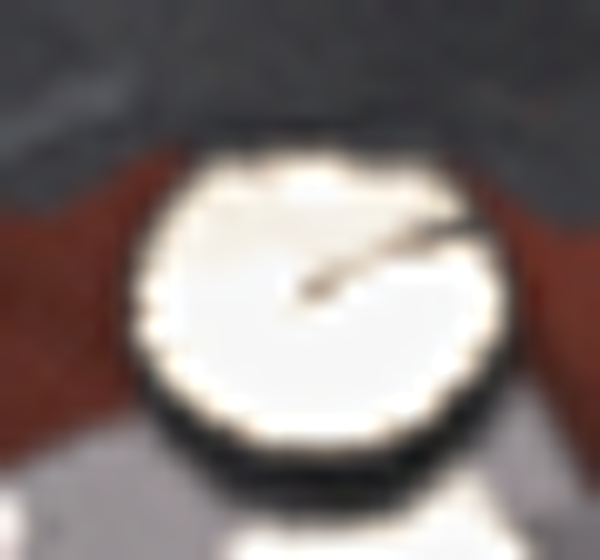

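Run:
```python
from h import *
s=monitor.get_state();p=np.array([.4633,.1837,.0518])
j=-.594; y=np.array([np.cos(j),np.sin(j),0]); z=np.cross([0,0,-1],y)
c=optics.capture("side"); u,v=map(int,proj(c,[.46,.17,.12]))
for x in(-.06,-.05,-.04,-.03,-.02,-.01,.0):
    print(x,[((proj(c,p-np.array([0,0,x])+y*d+z*w)-[u-45,v-35]+.5)*8).astype(int).tolist() for d,w in((-.0245,.011),(-.0245,-.011),(.0245,.011),(0.0245,-.011))])
t=optics.capture("top")
```

```text
-0.06 [[270, 301], [268, 240], [426, 294], [422, 233]]
-0.05 [[271, 316], [269, 256], [426, 309], [422, 250]]
-0.04 [[272, 332], [270, 272], [426, 325], [423, 265]]
-0.03 [[273, 347], [271, 288], [426, 340], [423, 281]]
-0.02 [[274, 363], [272, 303], [426, 356], [423, 297]]
-0.01 [[275, 378], [273, 319], [426, 371], [423, 312]]
0.0 [[276, 393], [274, 334], [426, 386], [423, 327]]
```

```bash
python3 -m handwheel '{"hand":[-1,-1,-1,-1,-1,-1,-1,-1,-1,-1],"slide":[[-0.5,0,0],[-1.5,0,0],[-3,0,0],[-4.5,0,0],[-6,0,0],[-7.5,0,0],[-8.5,0,0],[-9,0,0],[-9,0,0],[-9,0,0]],"dr":[[0,0,0],[0,0,0],[0,0,0],[-0.08,0,0],[-0.16,0,0],[-0.25,0,0],[-0.34,0,0],[-0.43,0,0],[-0.5,0,0],[-0.527,0,0]]}' 30
python3 - <<'E'
from h import *
go([.4505,.1132,.14],YAW); snap("top","top10",P=[.4627,.1838,.101]); snap("side","side10",P=[.4627,.1838,.101])
E
```

```text
t: 11.45
position: [0.4634, 0.1839, 0.1435]
tool_rot: [[0.003, 0.987, -0.16], [0.001, -0.16, -0.987], [-1.0, 0.003, -0.001]]
ft_force: [0.0, 0.5, 0.1]
width: 0.0854
t 11.45 p [0.4634 0.1839 0.1435] slide [ 0.3407 -0.139   7.186 ] jaw -0.16115320700684535 down [ 0.0031  0.0009 -1.    ] w 0.08543288515283584 F [0.017  0.4947 0.0715] q [ 0.264  -0.0094  1.5935  0.0001  1.5542  0.4251]
dr [ 0.0029 -0.0014 -0.0029]
```

View pics/side10.png

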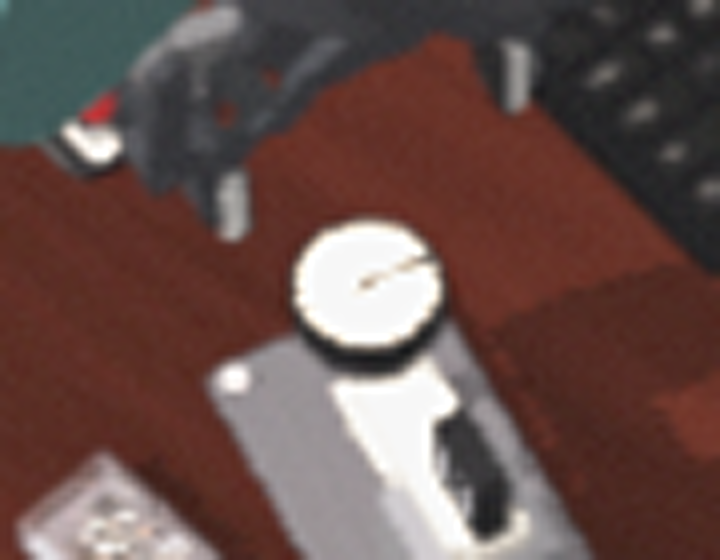

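```bash
python3 -m handwheel '{"hand":[-1,-1,-1,-1,-1,-1,-1,-1,-1,-1],"slide":[[0,0,1.5],[0,0,4],[0,-0.1,6],[0,-0.14,7.2],[0.3,-0.14,7.2],[1.2,-0.14,7.2],[2.2,-0.14,7.2],[3,-0.14,7.2],[3,-0.14,7.2],[3,-0.14,7.2]],"dr":[[0,0,0],[0,0,0],[0,0,0],[0,0,0],[0,0,0],[0,0,0],[0,0,0],[0,0,0],[0,0,0],[0,0,0]]}' 30
python3 - <<'E'
from h import *
go([.4505,.1132,.054],YAW); snap("top","top11",P=[.46,.15,.101],f=7,hw=50,hh=40); snap("side","side11",P=[.46,.15,.101],f=7,hw=50,hh=40)
for n in("side","top"): snap(n,"d"+n,P=[.4627,.1838,.101],f=25,hw=14,hh=14)
cv2.imwrite("pics/d11.png",cv2.resize(cv2.hconcat([cv2.imread("pics/dside.png"),cv2.imread("pics/dtop.png")]),(800,400)))
E
```

```text
t: 12.38
position: [0.4486, 0.1134, 0.11]
tool_rot: [[-0.003, 0.987, -0.162], [-0.0, -0.162, -0.987], [-1.0, -0.003, 0.001]]
ft_force: [0.4, -0.9, 0.2]
width: 0.0858
t 12.3833 p [0.4486 0.1134 0.11  ] slide [ 5.596   0.2014 -0.0182] jaw -0.16307950401209925 down [-0.0029 -0.0001 -1.    ] w 0.08575218236034382 F [ 0.4492 -0.9101  0.1904] q [ 0.1247 -0.0668  1.7169  0.0003  1.4945  0.2877]
dr [0.001  0.0006 0.0028]
```

View pics/d11.png

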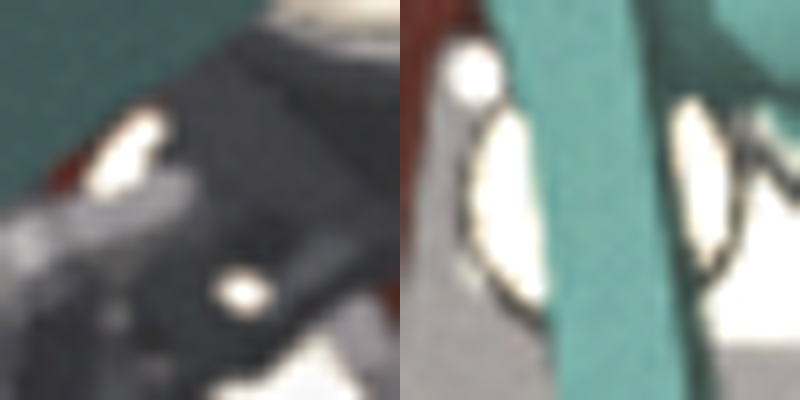

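View pics/side11.png

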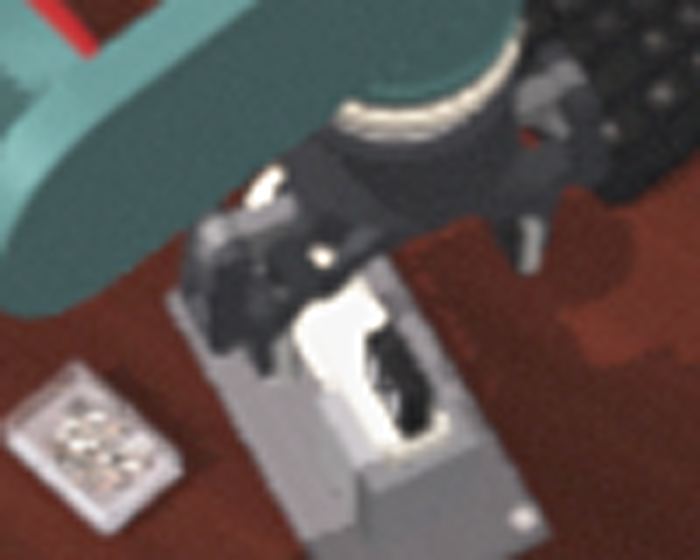

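View pics/top11.png

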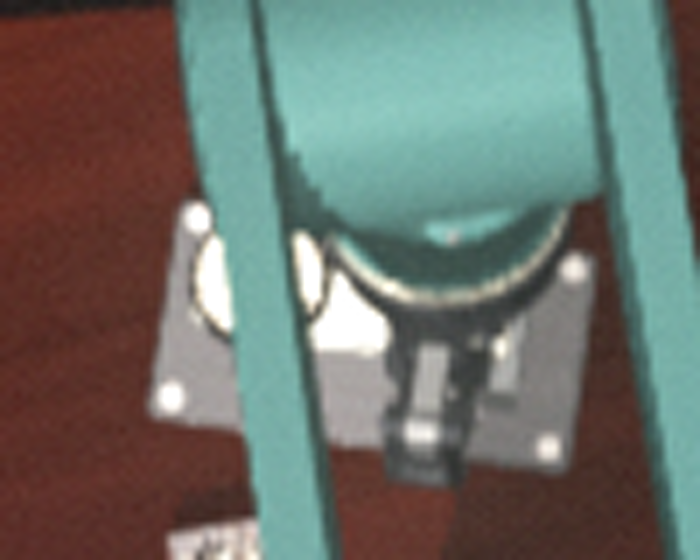

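Run:
```python
import cv2
a=cv2.imread("pics/side10.png")[205:385,280:460]; cv2.imwrite("pics/side10z.png",cv2.resize(a,(600,600),interpolation=cv2.INTER_CUBIC))
```

```text
(no output)
```

View pics/side10z.png

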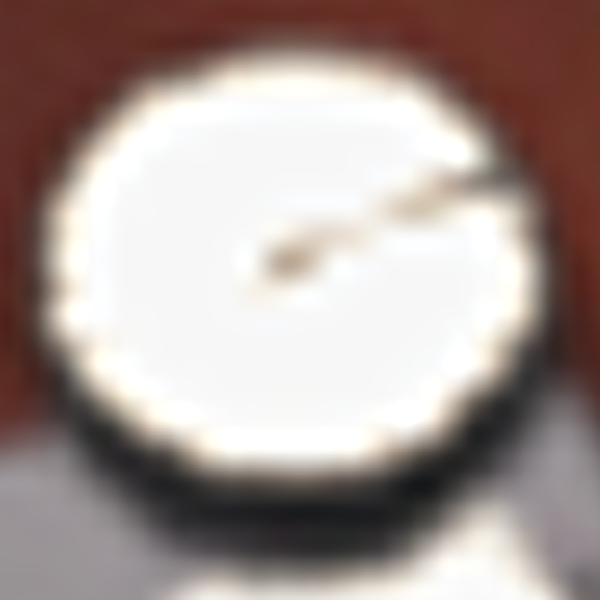

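```bash
python3 -m handwheel '{"hand":[-1,-1,-1,-1,-1,-1,-1,-1,-1,-1],"slide":[[0.6,0.1,0],[1.5,0.2,0],[2.4,0.2,0],[3.3,0.2,0],[4.1,0.2,0],[4.7,0.2,0],[5.2,0.2,0],[5.4,0.2,0],[5.4,0.2,0],[5.4,0.2,0]],"dr":[[0,0,0],[0,0,0],[0,0,0],[0,0,0],[0,0,0],[0,0,0],[0,0,0],[0,0,0],[0,0,0],[0,0,0]]}' 30
python3 - <<'E'
from h import *
go([.4505,.1132,.054],YAW); snap("side","side12",P=[.46,.15,.101],f=7,hw=50,hh=40)
E
```

```text
t: 13.42
position: [0.4517, 0.1126, 0.0576]
tool_rot: [[0.0, 0.987, -0.163], [0.0, -0.163, -0.987], [-1.0, 0.0, -0.0]]
ft_force: [0.1, 0.7, 0.5]
width: 0.0853
t 13.4167 p [0.4517 0.1126 0.0576] slide [ 0.3573 -0.1248 -0.042 ] jaw -0.16399236425698596 down [ 0.0004  0.0001 -1.    ] w 0.08525636738505325 F [0.0969 0.6955 0.476 ] q [ 0.1223 -0.0221  1.7828  0.0001  1.3805  0.2863]
dr [ 0.0001 -0.0002 -0.0004]
```

View pics/side12.png

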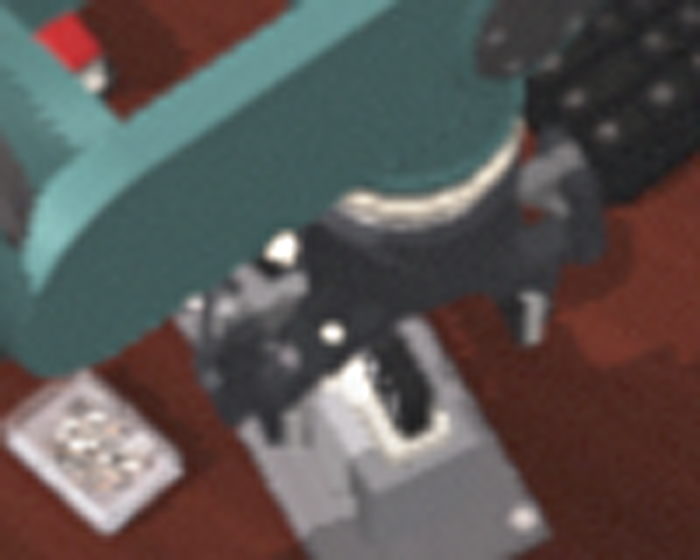

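```bash
python3 -m handwheel '{"hand":[-0.6,-0.2,0.2,0.5,0.7,0.9,1,1,1,1],"slide":[[0.3,-0.08,0],[0.5,-0.08,0],[0.5,-0.08,0],[0.5,-0.08,0],[0.5,-0.08,0],[0.5,-0.08,0],[0.5,-0.08,0],[0.5,-0.08,0],[0.5,-0.08,0],[0.5,-0.08,0]],"dr":[[0,0,0],[0,0,0],[0,0,0],[0,0,0],[0,0,0],[0,0,0],[0,0,0],[0,0,0],[0,0,0],[0,0,0]]}' 40
python3 - <<'E'
from h import *
go([.4505,.1132,.054],YAW); snap("side","side13",P=[.46,.15,.101],f=7,hw=50,hh=40)
E
```

```text
t: 14.3
position: [0.451, 0.1126, 0.0526]
tool_rot: [[0.001, 0.987, -0.163], [0.0, -0.163, -0.987], [-1.0, 0.001, -0.0]]
ft_force: [0.1, -1.0, 0.9]
width: 0.0134
t 14.3 p [0.451  0.1126 0.0526] slide [-0.1387 -0.0566 -0.0468] jaw -0.16410192631539183 down [ 0.0008  0.     -1.    ] w 0.013439963346734156 F [ 0.0753 -0.9997  0.869 ] q [ 0.1227 -0.0192  1.7905 -0.      1.3696  0.2869]
dr [-0.     -0.0002 -0.0007]
```

View pics/side13.png

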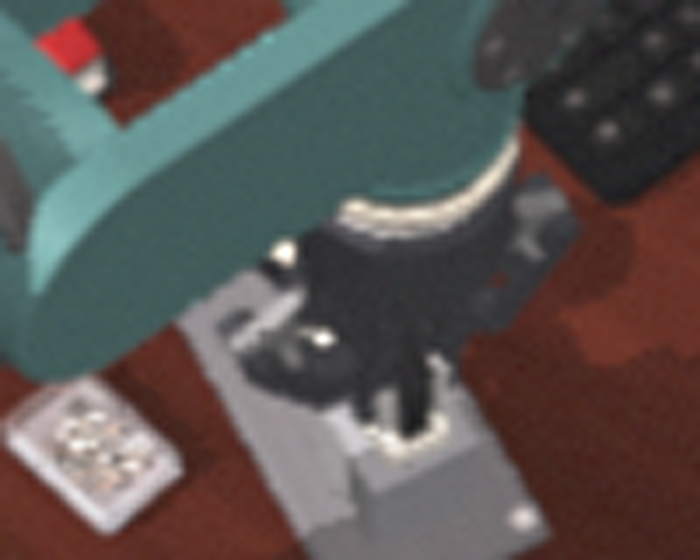

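```bash
python3 -m handwheel '{"hand":[1,1,1,1,1,1,1,1,1,1],"slide":[[0,0,0],[0,0,0],[-0.3,0,0],[-0.8,0,0],[-1.4,0,0],[-2,0,0],[-2.6,0,0],[-3.2,0,0],[-3.7,0,0],[-4,0,0]],"dr":[[0,0,0],[0,0,0],[0,0,0],[0,0,0],[0,0,0],[0,0,0],[0,0,0],[0,0,0],[0,0,0],[0,0,0]]}' 90
python3 - <<'E'
from h import *
go([.4505,.1132,.054],YAW); snap("side","side14",P=[.46,.15,.101],f=7,hw=50,hh=40)
E
```

```text
t: 15.18
position: [0.4509, 0.1128, 0.0935]
tool_rot: [[0.001, 0.987, -0.163], [0.0, -0.163, -0.987], [-1.0, 0.001, -0.001]]
ft_force: [0.0, -0.4, -3.0]
width: 0.0126
t 15.1833 p [0.4509 0.1128 0.0935] slide [ 3.9514 -0.0508 -0.0293] jaw -0.1638940617300754 down [ 0.001   0.0004 -1.    ] w 0.012606906855155602 F [ 0.0281 -0.4118 -3.0425] q [ 0.1229 -0.0539  1.7383  0.0002  1.4561  0.2868]
dr [ 0.0002 -0.0005 -0.0009]
```

View pics/side14.png

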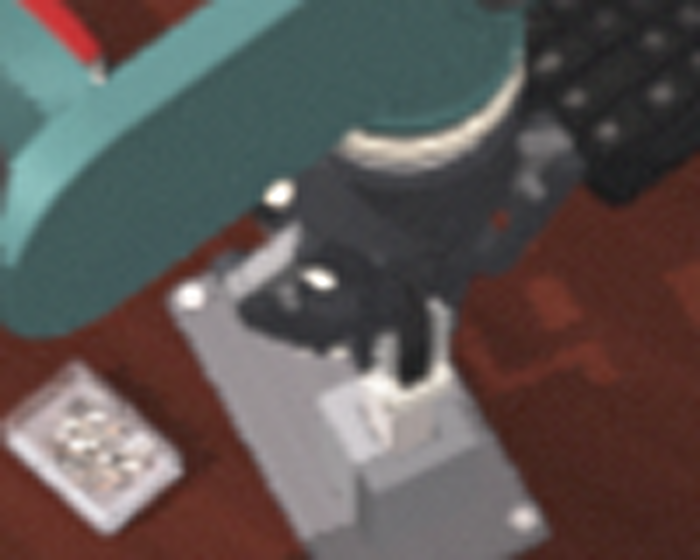

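```bash
python3 -m handwheel '{"hand":[1,1,1,1,1,1,1,1,1,1],"slide":[[-0.5,0,0],[-1.5,0,0],[-3,0,0],[-4.5,0,0],[-6,0,0],[-7.5,0,0],[-9,0,0],[-10,0,0],[-10.5,0,0],[-10.5,0,0]],"dr":[[0,0,0],[0,0,0],[0,0,0],[0,0,0],[0,0,0],[0,0,0],[0,0,0],[0,0,0],[0,0,0],[0,0,0]]}' 90
python3 - <<'E'
from h import *
go([.42,.1132,.29],YAW)
c=optics.capture("top")
for z in(.1,.2,.3,.4,.5): print(z,onz(c,290,153,z)[:2],onz(c,303,153,z)[:2])
cv2.imwrite("pics/top15.png",c["image"][:,:,::-1]); c=optics.capture("side");cv2.imwrite("pics/side15.png",c["image"][:,:,::-1])
E
```

```text
t: 16.07
position: [0.4514, 0.1128, 0.199]
tool_rot: [[0.003, 0.987, -0.163], [0.0, -0.163, -0.987], [-1.0, 0.003, -0.001]]
ft_force: [0.1, 0.1, -2.7]
width: 0.0126
t 16.0667 p [0.4514 0.1128 0.199 ] slide [-9.1068 -3.0788  0.4616] jaw -0.1639966770485407 down [ 0.0028  0.0004 -1.    ] w 0.012619926506333616 F [ 0.1326  0.1374 -2.717 ] q [ 0.1228 -0.1041  1.5732  0.0001  1.6696  0.2868]
dr [ 0.0001 -0.0009 -0.0027]
0.1 [0.6021 0.0794] [0.6011 0.0469]
0.2 [0.5727 0.0801] [0.5718 0.0502]
0.3 [0.5433 0.0808] [0.5424 0.0535]
0.4 [0.5139 0.0815] [0.5131 0.0567]
0.5 [0.4844 0.0822] [0.4837 0.06  ]
```

View pics/side15.png

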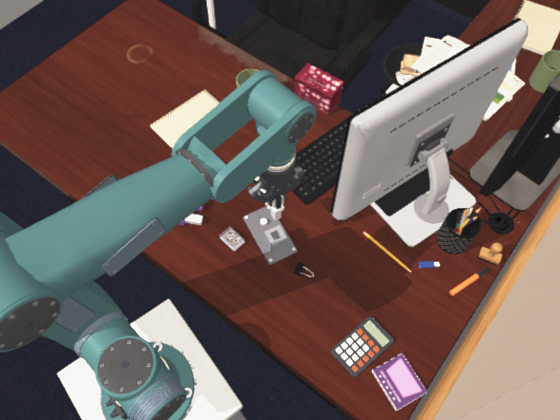

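View pics/top15.png

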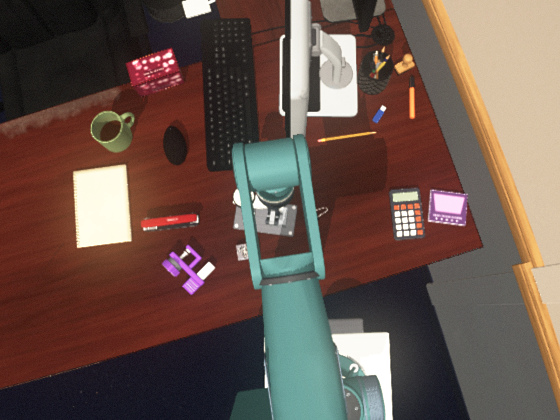

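```bash
python3 -m handwheel '{"hand":[1,1,1,1,1,1,1,1,1,1],"slide":[[-0.5,-0.3,0],[-1,-1,0.2],[-1.5,-1.7,0.3],[-2,-2.4,0.4],[-2.5,-3,0.5],[-3,-3,0.5],[-3.5,-3,0.5],[-4,-3,0.5],[-4,-3,0.5],[-4,-3,0.5]],"dr":[[0,0,0],[0,0,0.03],[0,0,0.08],[0,0,0.13],[0,0,0.18],[0,0,0.24],[0,0,0.3],[0,0,0.36],[0,0,0.4],[0,0,0.4]]}' 90
python3 - <<'E'
from h import *
go([.42,.1132,.29]); snap("side","side16",P=[.43,.14,.26],f=5,hw=75,hh=60)
E
```

```text
t: 17.0
position: [0.4179, 0.113, 0.2362]
tool_rot: [[0.383, 0.91, -0.162], [-0.063, -0.149, -0.987], [-0.922, 0.388, 0.0]]
ft_force: [0.0, 0.4, -3.4]
width: 0.0128
t 17.0 p [0.4179 0.113  0.2362] slide [-4.8855  2.2719 -0.0548] jaw -0.16238870117885115 down [ 0.3825 -0.063  -0.9218] w 0.012774627809623887 F [ 0.0233  0.3764 -3.3563] q [ 0.2631 -0.4633  1.8252 -0.163   1.4161  0.4211]
```

View pics/side16.png

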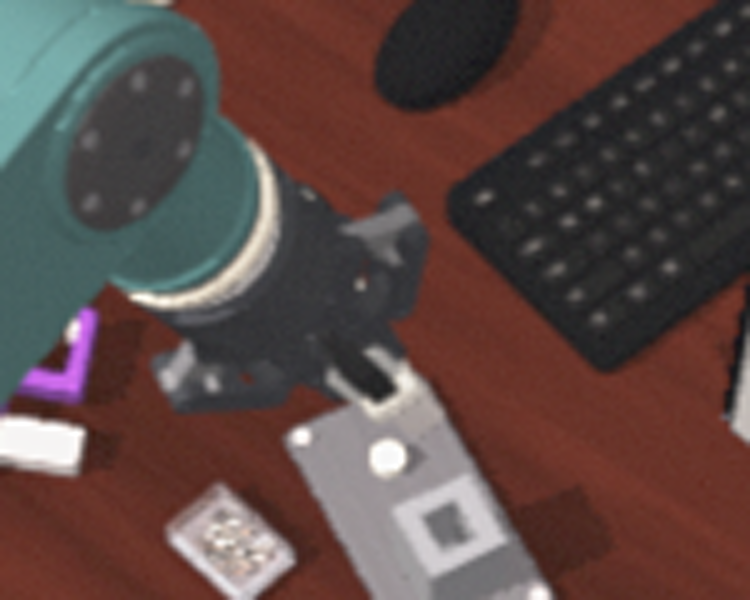

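```bash
python3 -m handwheel '{"hand":[1,1,1,1,1,1,1,1,1,1],"slide":[[0,0.5,0],[0,1,-0.1],[0.1,1.5,-0.2],[0.1,2,-0.3],[0.2,2.5,-0.4],[0.2,3,-0.5],[0.2,3,-0.5],[0.2,3,-0.5],[0.2,3,-0.5],[0.2,3,-0.5]],"dr":[[0,0,0.04],[0,0,0.08],[0,0,0.13],[0,0,0.18],[0,0,0.23],[0,0,0.28],[0,0,0.33],[0,0,0.37],[0,0,0.37],[0,0,0.37]]}' 90
python3 - <<'E'
from h import *
go([.42,.1132,.29]); snap("side","side17",P=[.43,.14,.26],f=5,hw=75,hh=60); snap("top","top17",P=[.43,.14,.26],f=5,hw=75,hh=60)
E
```

```text
t: 17.88
position: [0.4485, 0.1129, 0.2457]
tool_rot: [[0.684, 0.711, -0.163], [-0.114, -0.117, -0.987], [-0.721, 0.693, 0.001]]
ft_force: [-0.0, 1.3, -2.8]
width: 0.0126
t 17.8833 p [0.4485 0.1129 0.2457] slide [-5.1459  1.0418  0.4419] jaw -0.1627691757962851 down [ 0.6838 -0.114  -0.7207] w 0.012610986634454277 F [-0.019   1.2549 -2.8064] q [ 0.4117 -0.6092  2.0251 -0.4407  1.0895  0.6517]
```

View pics/side17.png

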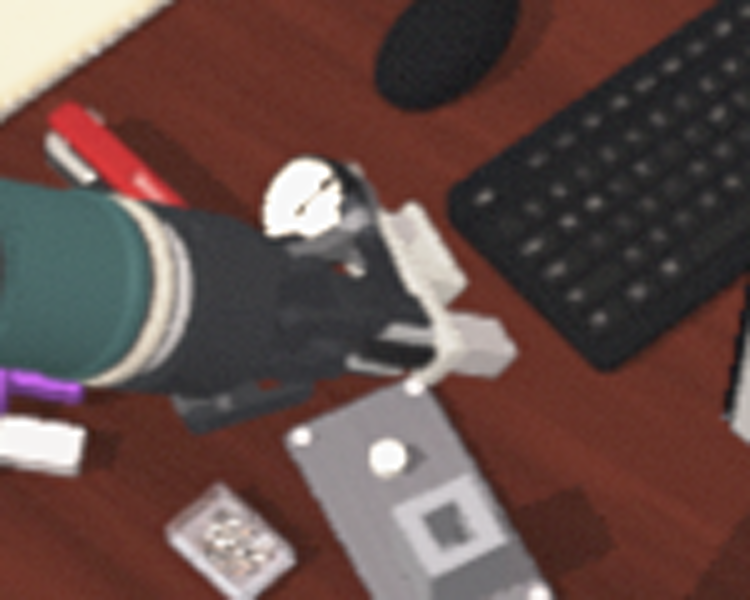

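View pics/top17.png

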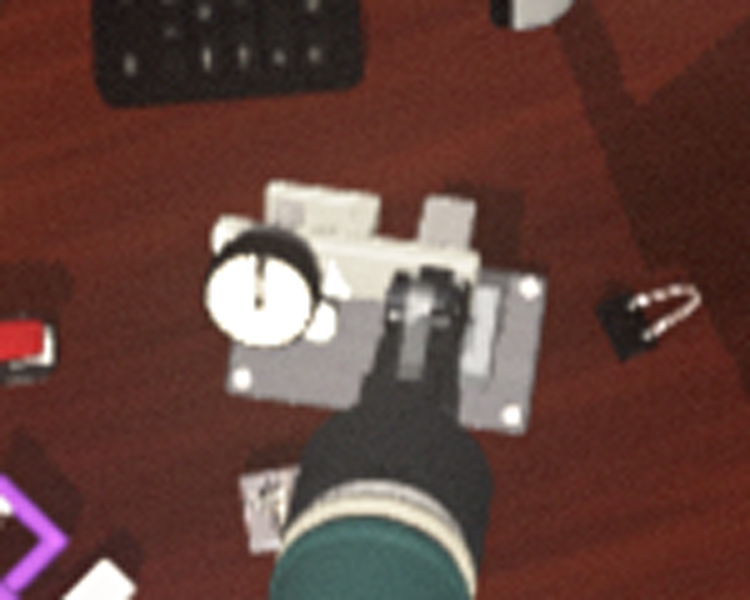

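```bash
python3 -m handwheel '{"hand":[1,1,1,1,1,1,1,1,1,1],"slide":[[0,0,0],[0,0,0],[0,0,0],[0,0,0],[0,0,0],[0,0,0],[0,0,0],[0,0,0],[0,0,0],[0,0,0]],"dr":[[0,0,0],[0,0,0],[0,0,0],[0,0,0],[0,0,0],[0,0,0],[0,0,0],[0,0,0],[0,0,0],[0,0,0]]}' 90
python3 - <<'E'
from h import *
s=monitor.get_state();p=s["position"];R=s["tool_rot"]; print(p,s["qd"],s["width"])
D=p+R@np.array([-.05,0,-.07])
for n in("side","top"):
    snap(n,"e"+n,P=D,f=20,hw=18,hh=18)
cv2.imwrite("pics/e.png",cv2.resize(cv2.hconcat([cv2.imread("pics/eside.png"),cv2.imread("pics/etop.png")]),(800,400)))
E
```

```text
t: 18.82
position: [0.4491, 0.113, 0.2473]
tool_rot: [[0.687, 0.708, -0.163], [-0.113, -0.117, -0.987], [-0.718, 0.696, -0.0]]
ft_force: [-0.5, 0.7, -2.8]
width: 0.0125
[0.4491 0.113  0.2473] [-0.001  -0.0007  0.0015 -0.0004 -0.0008  0.    ] 0.012503359864759644
```

View pics/e.png

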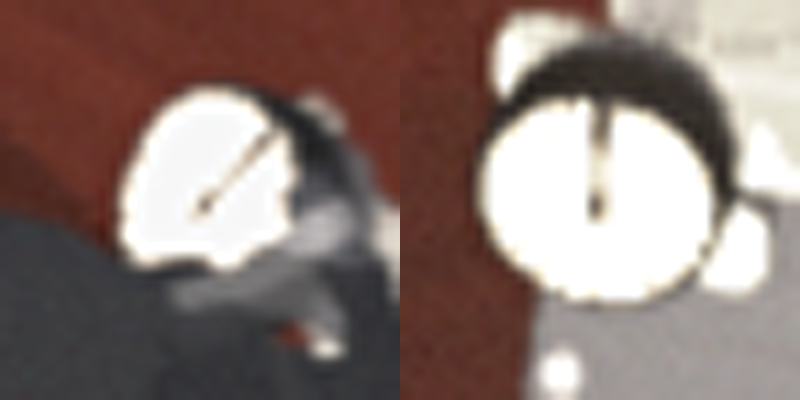

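```bash
python3 -c "
from station import job
print(job.sign_off())"
```

```text
the job is handed in; nothing more can be done
None
```

The job is handed in. The gauge is out of its stand, held by the fin and tipped about 44° back towards the robot, with the zero mark under the pointer. No verdict was reported, so what follows is my own checks.

- **Bezel:** I turned it clockwise by 0.87 rad, then another 0.10 rad after a look showed it about 5° short. The last two pictures show the mark in line with the needle, off by roughly 0–3° by eye; the limit is 6.9°.
- **Lift and hold:** I drew the gauge straight up and tipped it. Its origin is about 0.24 m above the desk. The fingers are at 12.5 mm on the 14 mm fin with a 90 N grip setting, and joint speeds are near zero. The wrist carries about 2.8 N, in line with the gauge's weight.
- **Bystanders:** I did not touch the stapler, clip box, binder clip or calculator. In the last pictures the first three looked undisturbed; the calculator last showed unmoved shortly before the tip. I did not measure any of their positions. The clock read about 18.9 s, against the 42 s limit.
- **Disagreement:** The fingertips sat about 4 cm farther back than the stated tool frame says, so my first close passed over the dial without touching it. I then set the depth from the pictures. The gauge's height in the hand is therefore worked out from where the fin was gripped, not from the stated frame.

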